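Find the loose shaker bolt and hold its cap open

ROBOT

A 6-joint arm with a two-finger parallel gripper is mounted at the origin on the work surface. World frame = base frame: x ahead of the robot, y to its left, z up, the work surface at z = 0. Lengths are in mm, angles in rad, forces in N, time in s.
With the tool pointing down it reaches from about 275 to 1000 mm from the base axis. Payload 8.4 kg.
Tool frame: the origin (TCP) lies at the centre of the arm's flange, where the gripper is bolted on; the fingertips stand 173 mm ahead of it and the grasp point (between the pads) lies 155 mm ahead of it; z points along the fingers, y is the direction in which the jaws open and shut (so a half turn about z gives the same grasp; the last joint's range is limited). The gripper opens to 85 mm and grips with 20 to 120 N. Pads are 22 mm wide; open, the fingers measure 114 mm over their backs; the gripper's body (76 mm by 85 mm) begins 54 mm behind the grasp point. The pads swing forward as they close: fully open they stand 13 mm farther back than shut.
Start: joints at [1.298, 0.353, 1.633, -0, 1.155, -0.002], TCP at [167.188, 602.227, 404.681] pointing down, gripper open.
Joint ranges: [-2.63, 2.63], [-0.92, 2.1], [0.06, 2.66], [-1.3, 4.44], [0, 2.69], [-3.02, 3.02]. Speed limits (rad/s): [2.22, 2.22, 2.79, 3.14, 3.14, 3.14].

INTERFACE

Orientations are given as [roll, pitch, yaw] about the fixed x, y, z axes, in that order (R = Rz(yaw) Ry(pitch) Rx(roll)).
In Python, from rig import sense, grab_frame, camera_model, sign_off gives the robot as it stands. The module is installed in compiled form; this text tells all that it offers.
- The arm moves only by the tool step_arm, never from a script. Its argument "commands" is a list of rows, each a list of 3 entries, a list of its own where there are three numbers: the shift along the tool's x, y, z in mm, then the turn about the tool's z in rad, then the opening, from 0 (shut) to 1 (fully open). A call has 1 to 20 rows; each row shifts and turns the pose as measured when the row begins, along the tool's axes as they then stand; what a row does not reach is not made up. A row lasts 1/8 s, in which the tool goes at most 62.5 mm and 10.7 degrees, less where a joint would pass 70% of its speed; a pose out of reach is approached as far as the arm can. A call with a gripper value outside its range is refused whole. The fingers move at their own pace and stop on an object; "force" is the grip in N (left out, the last holds). Time passes only in rows, so rows that do not move let the fingers close. It gives the time, the measured TCP pose, the force and the opening at its end, in the units of the state.
- sense(): the state, without advancing time (a new reading comes with each control period).
- grab_frame(name): name is "scene" or "top" or "wrist"; returns the picture (384x512x3 uint8, blue, green, red); there is no depth.
- camera_model(name): a dict with "fx", "fy", "cx", "cy" (pixels), "R" (3x3) and "t" (3): a world point X has camera coordinates R X + t. Camera axes: x right, y down, z forward; pixel columns grow to the right and rows downward; lengths in mm; the calibration is good to about 2 mm. A picture is of the moment at which its call begins: read the wrist's pose just before it. camera_model takes no time and is no camera call; for the wrist camera it gives the pose at the moment of the call.
- sign_off(): hands the job in, once; it reports no verdict.
The state is a dict: "clock": time; "qpos": joint angles; "qvel": joint speeds; "joint_efforts": joint torques, N m; "eef_pos": TCP position; "tcp_rot": TCP orientation; "contact_force": force on the tool from outside, world axes, zero at the start; "wrist_torque": the same for the moment, N m; "opening": opening from 0.0 (shut) to 1.0 (fully open).
Only numpy, scipy, OpenCV 4.12 (cv2) and the standard library are available. Lean on these libraries where they do the work, as an engineer would, in place of code of your own. Each camera call takes 0.05 s, during which the arm holds its last target. There are 200 camera calls.

TASK

The tube shaker rattles. First lift the canister by its handle off the shaker and set it down upright on the green mat, without dropping it; then tap the red bolt caps firmly from above, one after another, until you find the one whose bolt gives way and sinks, and lift that cap by its tongue to about fifty degrees. Finish while still holding the cap open for the spanner; do not open the caps of the tight bolts, and leave everything else where it is.

Things in the scene. Friction and masses are not known exactly. Their poses are not given: they have to be found in the camera images.
- shaker: grey tube shaker, fixed, 240 (its x, away from the robot) by 250 mm (its y, left); origin under its middle on the table. Near edge: a raised rail, 70 mm deep, top 75 mm up, with three bolts 75 mm apart, each under a red hinged cap. Behind it a low deck 35 mm high, with a black round platform (100 mm across, top 55 mm above the table) centred 60 mm beyond the origin.
- bolt_a (a joint): how far the left (+y) bolt has sunk, m: 0 as found, for all three. A tight bolt stays (under 1 mm). The loose one, just one of the three, goes down 8 mm, with cap and hinge, when its cap is pressed with over 3 N (press until about 6 N), and stays down by friction; pulling up with over 5 N would raise it.
- cap_a (a joint): opening angle of the left (+y) red cap, rad: 0 shut, limit 1.25. It swings up towards the robot about its hinge, and falls shut by its own weight from any angle when let go.
- cap_a_top (a point): centre of the flat top of the left (+y) red cap (36 mm across, 16 mm high, 40 g), straight above its bolt: the place to tap; 103 mm above the table as found. Its axes are those of the shaker while the cap is shut, and turn with the cap.
- tongue_a (a point): grip point of the left (+y) cap's red tongue, a bar 14 mm wide (along shaker y), 10 mm thick, jutting 40 mm from the cap away from the robot, 50 mm free below. The point: on its mid-line, 44 mm beyond the bolt's axis, 6 mm below the cap's top, 14 mm before its end. Hinge axis (cap shut): along shaker y, 66 mm from the point in shaker -x and 8 mm lower. It moves with the cap.
- bolt_b (a joint): how far the middle bolt has sunk, m: 0 as found, for all three. A tight bolt stays (under 1 mm). The loose one, just one of the three, goes down 8 mm, with cap and hinge, when its cap is pressed with over 3 N (press until about 6 N), and stays down by friction; pulling up with over 5 N would raise it.
- cap_b (a joint): opening angle of the middle red cap, rad: 0 shut, limit 1.25. It swings up towards the robot about its hinge, and falls shut by its own weight from any angle when let go.
- cap_b_top (a point): centre of the flat top of the middle red cap (36 mm across, 16 mm high, 40 g), straight above its bolt: the place to tap; 103 mm above the table as found. Its axes are those of the shaker while the cap is shut, and turn with the cap.
- tongue_b (a point): grip point of the middle cap's red tongue, a bar 14 mm wide (along shaker y), 10 mm thick, jutting 40 mm from the cap away from the robot, 50 mm free below. The point: on its mid-line, 44 mm beyond the bolt's axis, 6 mm below the cap's top, 14 mm before its end. Hinge axis (cap shut): along shaker y, 66 mm from the point in shaker -x and 8 mm lower. It moves with the cap.
- bolt_c (a joint): how far the right (-y) bolt has sunk, m: 0 as found, for all three. A tight bolt stays (under 1 mm). The loose one, just one of the three, goes down 8 mm, with cap and hinge, when its cap is pressed with over 3 N (press until about 6 N), and stays down by friction; pulling up with over 5 N would raise it.
- cap_c (a joint): opening angle of the right (-y) red cap, rad: 0 shut, limit 1.25. It swings up towards the robot about its hinge, and falls shut by its own weight from any angle when let go.
- cap_c_top (a point): centre of the flat top of the right (-y) red cap (36 mm across, 16 mm high, 40 g), straight above its bolt: the place to tap; 103 mm above the table as found. Its axes are those of the shaker while the cap is shut, and turn with the cap.
- tongue_c (a point): grip point of the right (-y) cap's red tongue, a bar 14 mm wide (along shaker y), 10 mm thick, jutting 40 mm from the cap away from the robot, 50 mm free below. The point: on its mid-line, 44 mm beyond the bolt's axis, 6 mm below the cap's top, 14 mm before its end. Hinge axis (cap shut): along shaker y, 66 mm from the point in shaker -x and 8 mm lower. It moves with the cap.
- canister_center (a point): white closed canister with blue bands, 85 mm across (88 at the lid) and 85 mm high, about 350 g; this point is on its axis, half-way up (42.5 mm above its underside). At first it stands on the shaker's platform. Its z is up, its y runs along its handle.
- canister_handle (a point): middle of the canister's rigid black arched handle: a round bar 12 mm thick, straight for 60 mm along the canister's y, its axis 134 mm above the canister's underside, 43 mm free below it
- mat_top (a point): centre of the top of the green mat on the table, 140 x 140 mm square, 3 mm thick, fixed, to one side of the shaker
- tube_rack_mid (a point): black rack 90 x 90 x 43 mm full of clear tubes with red caps, 82 mm high in all; a bystander; the point is its centre
- jar_mid (a point): amber jar, 60 mm across, 90 mm high; a bystander; the point is its centre
- tape_roll_mid (a point): roll of brown tape lying flat, 90 mm across, 25 mm high; a bystander; the point is its centre
- vial_mid (a point): small clear jar with a blue cap standing on a rear corner of the shaker's low deck, 28 mm across, 45 mm high; a bystander; the point is its centre
- spanner: steel spanner lying flat, 180 mm long; a bystander; origin under its middle
There are look-alikes about, which are no part of the job. Leave any turquoise look-alike of the part that bears canister_center alone.

How it is judged (in metres and radians):
On the way, in this order (a step that is already met when the one before it is completed fails the run):
1. the canister stands on the green mat, upright and let go, before any bolt has sunk (horizontal distance between canister_center and mat_top below 0.045 m and height (world z) of canister_center between 0.041 and 0.05 m and angle between canister_center's own z axis and vertical below 0.1 rad and contact force between canister and the arm below 0.05 N and contact force between canister and the fingers below 0.05 N and linear speed of canister below 0.03 m/s), for 0.2 s.
2. the loose bolt is found by pressing its cap down: it has sunk by more than 4 mm (value of joint any of bolt_a, bolt_b, bolt_c above 0.004 m), for 0.1 s.
At the end, for the whole second after the job is handed in: the cap of the sunken bolt (still down by more than 3 mm) is held open by the fingers at more than 0.6 rad (35 degrees), while the canister stands upright (within 0.1 rad) and untouched on the green mat, its axis within 45 mm of the mat's centre (all of step 1 and ((value of joint bolt_a above 0.003 m and value of joint cap_a above 0.6 rad and contact force between cap_a and the fingers above 0.1 N) or (value of joint bolt_b above 0.003 m and value of joint cap_b above 0.6 rad and contact force between cap_b and the fingers above 0.1 N) or (value of joint bolt_c above 0.003 m and value of joint cap_c above 0.6 rad and contact force between cap_c and the fingers above 0.1 N))); the arm keeps its last pose, push and grip.
It fails at once if the cap of a bolt that has not sunk is opened (over 0.3 rad) ((value of joint bolt_a below 0.002 m and value of joint cap_a above 0.3 rad) or (value of joint bolt_b below 0.002 m and value of joint cap_b above 0.3 rad) or (value of joint bolt_c below 0.002 m and value of joint cap_c above 0.3 rad)).
It fails at once if the canister is dropped (faster than 0.5 m/s and out of the fingers) (linear speed of canister above 0.5 m/s and contact force between canister and the fingers below 0.01 N).
It fails at once if a bystander is moved by more than 30 mm (distance of any of tube_rack_mid, jar_mid, tape_roll_mid, vial_mid, spanner from where it was at the start of the episode above 0.03 m).
It also fails if it takes over 69 s, if anything falls off the work surface, if the arm or the gripper's body presses on something with over 40 N, if the wrist force passes 120 N, or if a joint passes its speed limit or range.

## Working session

There is one attempt and no reset: what is moved stays moved. The work goes in short steps, Python scripts to look and compute and a tool call to move; the robot and the scene stay as the last step left them, time stands still between calls to the robot, and variables do not carry over. Pictures are saved under pics/ and viewed, about 8 in all and at most 12, crops included, and the job is handed in when it is done.

Besides the shell and the picture viewer there is one more tool, called after "Call:" as name(argument=value, ...) on one line, values as JSON. step_arm: Moves the arm, as the interface text tells. Its arguments: {"type":"object","properties":{"commands":{"type":"array","items":{"type":"array"}},"force":{"type":"number"}},"required":["commands"]}

```bash
mkdir -p pics; python3 - <<'E'
from rig import *
import cv2,numpy as np
print(sense())
for n in("scene","top","wrist"):
    m=camera_model(n);print(n,{k:np.round(v,3).tolist() for k,v in m.items()})
    cv2.imwrite(f"pics/{n}0.png",grab_frame(n))
E
```

```text
{'clock': 0.0, 'qpos': array([ 1.29765294e+00,  3.53636399e-01,  1.63414788e+00, -2.67446270e-05,
        1.15518990e+00, -2.39105073e-03]), 'qvel': array([-0.00097834, -0.00021566, -0.00094944, -0.00117256, -0.0016928 ,
        0.0005905 ]), 'joint_efforts': array([ 5.51807490e-03, -6.05262566e+01, -3.42069805e+01,  4.30257742e-04,
        9.36729979e-03,  1.45637409e-05]), 'eef_pos': array([167.0939652 , 601.9998951 , 403.96297025]), 'tcp_rot': array([-3.14021108e+00,  2.11496008e-05,  2.87085114e+00]), 'contact_force': array([ 0.03522786, -0.28779275,  0.20934132]), 'wrist_torque': array([-0.02863951, -0.0226281 ,  0.03602457]), 'opening': 0.9961733394556331}
scene {'fx': 414.854, 'fy': 414.854, 'cx': 262.414, 'cy': 192.754, 'R': [[-0.752, 0.659, -0.015], [0.422, 0.464, -0.779], [-0.507, -0.592, -0.627]], 't': [444.147, -122.767, 1726.919]}
top {'fx': 448.697, 'fy': 448.697, 'cx': 253.417, 'cy': 185.494, 'R': [[0.005, -1.0, 0.016], [-0.992, -0.007, -0.123], [0.123, -0.015, -0.992]], 't': [-12.305, 582.711, 1465.023]}
wrist {'fx': 275.583, 'fy': 275.583, 'cx': 254.729, 'cy': 191.977, 'R': [[0.267, 0.964, -0.001], [0.923, -0.256, 0.287], [0.277, -0.078, -0.958]], 't': [-623.723, -36.345, 378.702]}
```

View pics/top0.png

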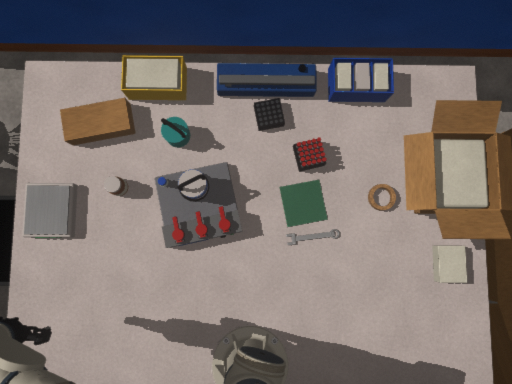

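View pics/scene0.png

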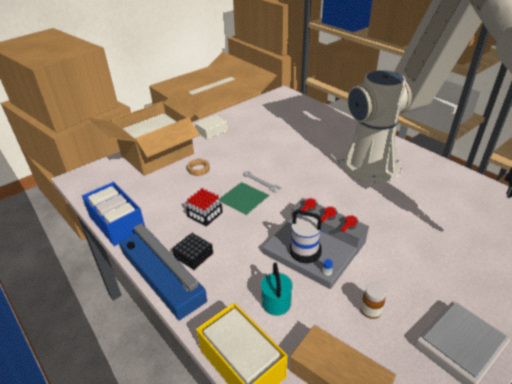

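Top view: the white canister is at (193,184) on the shaker (199,205), the caps at (178,235), (201,229) and (225,224), and the green mat at (303,203). Candidates for the canister are the white one with blue bands at (193,184) and the turquoise look-alike at (175,131). The description fits the white one. For the rack, (310,153) has red caps and (268,113) is a plain black decoy. The red caps on the shaker rail are the targets.

```bash
cat > h.py <<'E'
import cv2,numpy as np
from rig import *
def ray(m,u,v,z):
    R,t=np.array(m["R"]),np.array(m["t"]);C=-R.T@t
    d=R.T@np.array([(u-m["cx"])/m["fx"],(v-m["cy"])/m["fy"],1]);return C+d*(z-C[2])/d[2]
def proj(m,X):
    c=np.array(m["R"])@np.array(X)+np.array(m["t"]);return m["fx"]*c[0]/c[2]+m["cx"],m["fy"]*c[1]/c[2]+m["cy"]
def tri(m1,p1,m2,p2):
    A,b=[],[]
    for m,p in((m1,p1),(m2,p2)):
        a=ray(m,*p,0);d=ray(m,*p,100)-a;d/=np.linalg.norm(d);P=np.eye(3)-np.outer(d,d);A.append(P);b.append(P@a)
    return np.linalg.solve(A[0]+A[1],b[0]+b[1])
def blobs(mask,amin):
    n,l,s,c=cv2.connectedComponentsWithStats(mask.astype(np.uint8))
    return [(s[i,4],c[i],l==i) for i in range(1,n) if s[i,4]>=amin]
def red(f):
    f=f.astype(int);return (f[...,2]>90)&(f[...,2]>2.2*f[...,1])&(f[...,2]>2.2*f[...,0])
def green(f):
    f=f.astype(int);return (f[...,1]>1.4*f[...,2])&(f[...,1]>1.25*f[...,0])&(f[...,1]>40)
E
python3 - <<'E'
from h import *
f=cv2.imread("pics/top0.png");m=camera_model("top")
for a,c,l in blobs(red(f),30):
    d=cv2.distanceTransform(l.astype(np.uint8),cv2.DIST_L2,5);v,u=np.unravel_index(d.argmax(),d.shape)
    print("red",a,c.round(1),(u,v),ray(m,u,v,103).round(0))
for a,c,l in blobs(green(f),200): print("green",a,c.round(1),ray(m,*c,3).round(1),cv2.minAreaRect(np.argwhere(l)[:,::-1].astype(np.float32)))
for p in((180,188),(206,178)): print("handle",ray(m,*p,55+134).round(0))
E
```

```text
red 52 [315.3 144.1] (np.int64(320), np.int64(144)) [ 711. -223.  103.]
red 30 [302.1 148.1] (np.int64(305), np.int64(147)) [ 701. -174.  103.]
red 115 [311.6 156.6] (np.int64(321), np.int64(149)) [ 695. -226.  103.]
red 159 [223.4 221.1] (np.int64(224), np.int64(224)) [451.  84. 103.]
red 161 [200.3 226.1] (np.int64(201), np.int64(229)) [435. 157. 103.]
red 159 [176.9 231.2] (np.int64(177), np.int64(234)) [419. 232. 103.]
green 1544 [303.  202.9] [ 528.2 -179.     3. ] ((303.1538391113281, 202.76922607421875), (39.615455627441406, 39.22322082519531), 78.69007110595703)
handle [555. 213. 189.]
handle [586. 136. 189.]
```

Call:
step_arm(commands=[[[-36,-22,-3],0,1],[[-36,-22,-3],0,1],[[-36,-22,-3],0,1],[[-36,-22,-3],0,1],[[-36,-22,-3],0,1],[[-36,-22,-3],0,1],[[-36,-22,-3],0,1],[[-36,-22,-3],0,1],[[-36,-22,-3],0,1],[[-36,-22,-3],0,1],[[-36,-22,-3],0,1],[[-36,-22,-3],0,1],[[-36,-22,-3],0,1],[[-36,-22,-3],0,1],[[0,0,0],0.18,1],[[0,0,0],0.18,1],[[0,0,0],0.18,1],[[0,0,0],0.18,1],[[0,0,0],0.18,1]])

```text
clock: 2.52
eef_pos: [582.6, 154.9, 443.2]
tcp_rot: [-3.135, 0.002, 1.944]
contact_force: [-0.9, -0.5, 0.5]
opening: 1.0
```

```bash
python3 - <<'E'
from h import *
import pickle
s=sense();m=camera_model("wrist");f=grab_frame("wrist");cv2.imwrite("pics/w1.png",f);pickle.dump(m,open("w1.pkl","wb"))
print(s["clock"],s["eef_pos"],s["tcp_rot"],s["qpos"])
E
```

```text
2.525 [582.61356085 154.9305882  443.24916537] [-3.13497206e+00  2.30747011e-03  1.94390609e+00] [ 0.25827697  0.28666731  1.6384645  -0.00324537  1.22277516 -0.11370873]
```

View pics/w1.png

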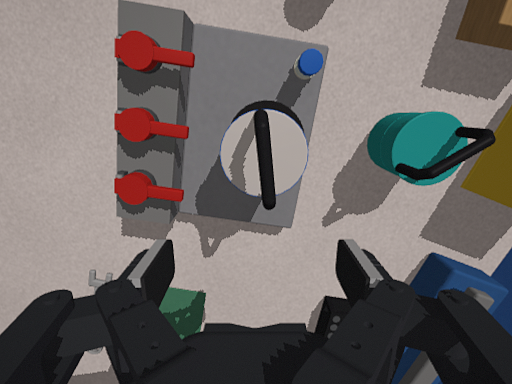

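The wrist view shows the white-lidded canister with its lid centred at (264,152) and the black handle running from (261,115) to (269,203). The turquoise decoy is well away at (420,147). The cap tops are near (137,50), (137,124) and (133,188), with the tongues to the right.

```bash
python3 - <<'E'
from h import *
import pickle
f=cv2.imread("pics/w1.png");m=pickle.load(open("w1.pkl","rb"));mt=camera_model("top");ms=camera_model("scene")
w=np.zeros(f.shape[:2],np.uint8);w[105:215,240:290]=1
dark=(f.max(2)<45)&(w>0)
b=max(blobs(dark,50),key=lambda q:q[0])
# straight bar: column centres of rows 120..200
P=[]
for v in range(125,200,3):
    u=np.where(b[2][v])[0];P.append(ray(m,u.mean(),v,189)[:2])
P=np.array(P);print("handle ends",P[0],P[-1],"width px",b[0])
vx,vy,x0,y0=cv2.fitLine(P.astype(np.float32),cv2.DIST_L2,0,.01,.01).ravel();print("dir",np.arctan2(vy,vx))
for p in((261,112),(269,207)):print("tip",ray(m,*p,189).round(1))
g=(f.min(2)>110)&(f.max(2).astype(int)-f.min(2)<40);w[:]=0;w[90:210,205:320]=1
pts=np.argwhere(g&(w>0));c=[q for q in blobs(g&(w>0),100)];
print([(q[0],q[1].round(0)) for q in c])
print("lid",ray(m,264,152,140).round(1))
T=[]
for a,c,l in blobs(red(f),300):
    d=cv2.distanceTransform(l.astype(np.uint8),cv2.DIST_L2,5);v,u=np.unravel_index(d.argmax(),d.shape)
    x=ray(m,u,v,103);T.append(x);print("cap",a,(u,v),d.max(),x.round(1))
    r=np.argwhere(l);k=r[:,1]>u+30; tip=r[k].mean(0)[::-1] if k.any() else (0,0);print("  tongue",tip,ray(m,*tip,97).round(1))
E
```

```text
handle ends [562.67057571 212.45418169] [589.96640084 159.29968283] width px 1545
dir -1.0926406
tip [558.7 221.5 189. ]
tip [594.2 151.3 189. ]
[(np.int32(3061), array([228., 123.])), (np.int32(4864), array([297., 154.])), (np.int32(720), array([252., 170.]))]
lid [576.5 187.1 140. ]
cap 1771 (np.int64(136), np.int64(50)) 17.575197 [419.8 230.9 103. ]
  tongue [180.08923885  57.20472441] [461.7 241.2  97. ]
cap 1495 (np.int64(135), np.int64(124)) 17.0 [437.  159.2 103. ]
  tongue [176.67132867 130.67132867] [480. 168.  97.]
cap 1326 (np.int64(134), np.int64(188)) 15.378298 [453.9  87.8 103. ]
  tongue [173.57777778 194.08888889] [498.   95.2  97. ]
```

```bash
python3 - <<'E'
import cv2
a=cv2.imread("pics/w1.png")[80:230,100:330];cv2.imwrite("pics/c1.png",cv2.resize(a,None,fx=3.4,fy=3.4,interpolation=2))
E
```

```text
(no output)
```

View pics/c1.png

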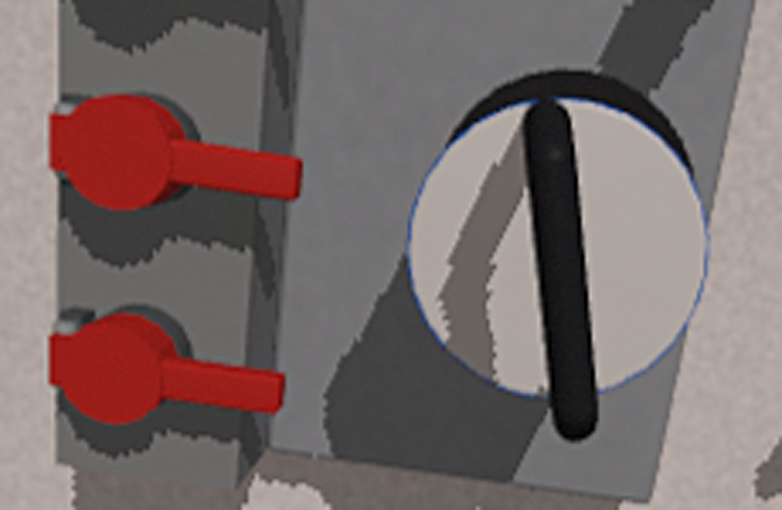

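The crop confirms it: white canister, blue rim, black handle on the black platform, and separate red caps. The handle and lid centres agree at about (576.5,187).

Call:
step_arm(commands=[[[0,0,0],-0.105,1],[[16,5,25],0,1],[[15,4,25],0,1],[[0,0,0],0,1]])

```text
clock: 3.08
eef_pos: [576.0, 186.7, 391.8]
tcp_rot: [-3.134, 0.002, 2.054]
contact_force: [-0.4, -0.6, -0.1]
opening: 0.999
```

Call:
step_arm(commands=[[[0,0,17],0,1],[[0,0,17],0,1],[[0,0,16],0,1],[[0,0,0],0,0],[[0,0,0],0,0],[[0,0,0],0,0],[[0,0,0],0,0],[[0,0,0],0,0],[[0,0,0],0,0]], force=70)

```text
clock: 4.2
eef_pos: [577.0, 185.3, 341.0]
tcp_rot: [-3.138, 0.003, 2.056]
contact_force: [0.2, 0.5, -2.5]
opening: 0.117
```

```bash
python3 -c "
from rig import *
s=sense();print(s)"
```

```text
{'clock': 4.2, 'qpos': array([ 0.30914969,  0.39055782,  1.73217004, -0.0039377 ,  1.02209181,
       -0.17380004]), 'qvel': array([ 2.85644204e-03,  7.38089744e-04,  9.54786962e-04, -4.90946403e-04,
        5.29030378e-04, -3.64809321e-05]), 'joint_efforts': array([-6.76217722e-02, -6.15392518e+01, -3.18184304e+01, -4.47283813e-02,
        1.84726166e-01,  4.99152593e-04]), 'eef_pos': array([576.95154462, 185.25022206, 341.03081395]), 'tcp_rot': array([-3.13783103e+00,  2.74385953e-03,  2.05581047e+00]), 'contact_force': array([ 0.23480657,  0.48237457, -2.49545226]), 'wrist_torque': array([-0.02079832, -0.05259906,  0.00267947]), 'opening': 0.11702993640685919}
```

Gripped (0.117 × 85 ≈ 10–12 mm bar). Lift 70 mm.

Call:
step_arm(commands=[[[0,0,-8],0,0],[[0,0,-15],0,0],[[0,0,-20],0,0],[[0,0,-20],0,0],[[0,0,-10],0,0],[[0,0,0],0,0]])

```text
clock: 4.95
eef_pos: [576.6, 185.4, 419.1]
tcp_rot: [-3.137, 0.003, 2.056]
contact_force: [-0.5, -0.6, -3.7]
opening: 0.115
```

Call:
step_arm(commands=[[[-10,-7,0],0,0],[[-20,-14,0],0,0],[[-30,-21,0],0,0],[[-30,-21,0],0,0],[[-30,-21,0],0,0],[[-30,-22,0],0,0],[[-30,-22,0],0,0],[[-30,-21,0],0,0],[[-30,-21,0],0,0],[[-30,-21,0],0,0],[[-20,-14,0],0,0],[[-10,-7,0],0,0],[[0,0,0],0,0]])

```text
clock: 6.58
eef_pos: [520.5, -196.7, 411.5]
tcp_rot: [-3.121, -0.004, 2.055]
contact_force: [-0.8, 0.4, -4.1]
opening: 0.116
```

```bash
python3 - <<'E'
from h import *
m=camera_model("wrist");s=sense();f=grab_frame("wrist");cv2.imwrite("pics/w2.png",f)
print(s["eef_pos"],s["tcp_rot"],s["contact_force"])
f=grab_frame("scene");cv2.imwrite("pics/s2.png",f)
f=grab_frame("top");cv2.imwrite("pics/t2.png",f)
m=camera_model("scene")
for a,c,l in blobs(green(f),100):print(a,c)
f=cv2.imread("pics/s2.png")
for a,c,l in blobs(green(f),100):print(a,c,ray(m,*c,3).round(0))
cv2.imwrite("pics/c2.png",np.hstack([cv2.imread("pics/w2.png")[::2,::2],cv2.resize(f[100:292,130:386],None,fx=2,fy=2)[:192*2:2][:, :512]]) if 0 else cv2.resize(f[60:300,130:390],None,fx=2.4,fy=2.4))
E
```

```text
[ 520.492713   -196.70191549  411.54469404] [-3.12108613 -0.00423681  2.05514442] [-0.84805873  0.41283589 -4.12365566]
754 [293.4204244 201.433687 ]
761 [243.18396846 197.6977661 ] [ 533. -175.    3.]
```

View pics/c2.png

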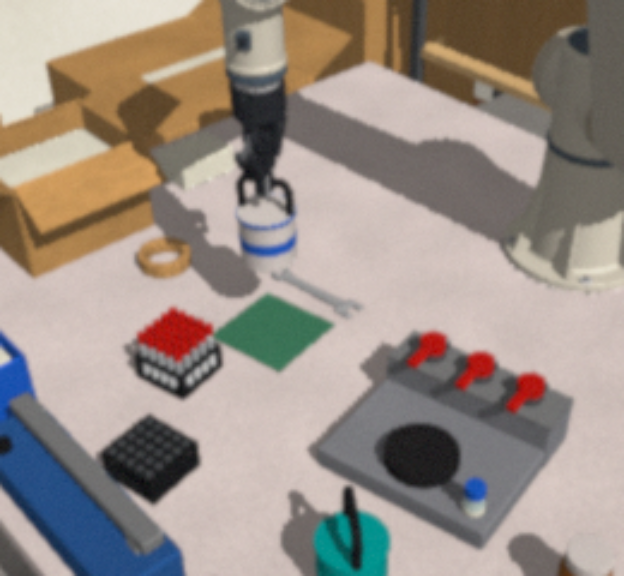

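The canister hangs upright from the gripper, and the mat is clear at crop position (273,332). I'll shift over its centre and go down.

Call:
step_arm(commands=[[[6,9,20],0,0],[[7,9,30],0,0],[[0,0,30],0,0],[[0,0,20],0,0],[[0,0,10],0,0],[[0,0,0],0,0]])

```text
clock: 7.48
eef_pos: [530.8, -170.3, 299.9]
tcp_rot: [-3.125, -0.003, 2.064]
contact_force: [0.4, -0.3, -3.8]
opening: 0.114
```

Call:
step_arm(commands=[[[-5,-4,2],0,0],[[0,0,3],0,0],[[0,0,3],0,0],[[0,0,2],0,0],[[0,0,0],0,0]])

```text
clock: 8.1
eef_pos: [530.4, -177.4, 291.8]
tcp_rot: [-3.128, 0.0, 2.063]
contact_force: [0.2, -0.7, -4.1]
opening: 0.116
```

Call:
step_arm(commands=[[[0,0,1.5],0,0],[[0,0,1.5],0,0],[[0,0,1.5],0,0],[[0,0,0],0,0]])

```text
clock: 8.6
eef_pos: [531.0, -177.3, 288.9]
tcp_rot: [-3.129, 0.001, 2.063]
contact_force: [-0.4, 0.9, -4.6]
opening: 0.117
```

Call:
step_arm(commands=[[[0,0,1.5],0,0],[[0,0,1.5],0,0],[[0,0,0],0,0]])

```text
clock: 8.98
eef_pos: [531.4, -177.4, 289.0]
tcp_rot: [-3.13, 0.003, 2.063]
contact_force: [-0.3, -0.3, -3.5]
opening: 0.114
```

Call:
step_arm(commands=[[[0,0,3],0,0],[[0,0,3],0,0]])

```text
clock: 9.22
eef_pos: [532.4, -178.0, 288.7]
tcp_rot: [-3.132, 0.006, 2.064]
contact_force: [-12.2, 4.9, 43.1]
opening: 0.114
```

Call:
step_arm(commands=[[[0,0,0],0,0],[[0,0,-0.5],0,0],[[0,0,0],0,0.6],[[0,0,0],0,0.9],[[0,0,0],0,0.9],[[0,0,0],0,0.9]])

```text
clock: 9.98
eef_pos: [532.8, -178.2, 288.9]
tcp_rot: [-3.133, 0.006, 2.064]
contact_force: [0.5, 0.0, 0.8]
opening: 0.898
```

Call:
step_arm(commands=[[[0,0,-10],0,0.9],[[0,0,-25],0,0.9],[[0,0,-40],0,0.9],[[0,0,-30],0,0.9],[[0,0,0],0,0.9]])

```text
clock: 10.6
eef_pos: [533.3, -177.1, 399.5]
tcp_rot: [-3.134, 0.007, 2.064]
contact_force: [-0.0, 0.1, -0.7]
opening: 0.896
```

```bash
python3 - <<'E'
from h import *
f=grab_frame("scene");cv2.imwrite("pics/c3.png",cv2.resize(f[120:300,150:390],None,fx=2.5,fy=2.5));print(sense()["eef_pos"],sense()["tcp_rot"])
E
```

```text
[ 532.93431427 -176.98876448  398.11749327] [-3.13232129  0.00569608  2.06362229]
```

View pics/c3.png

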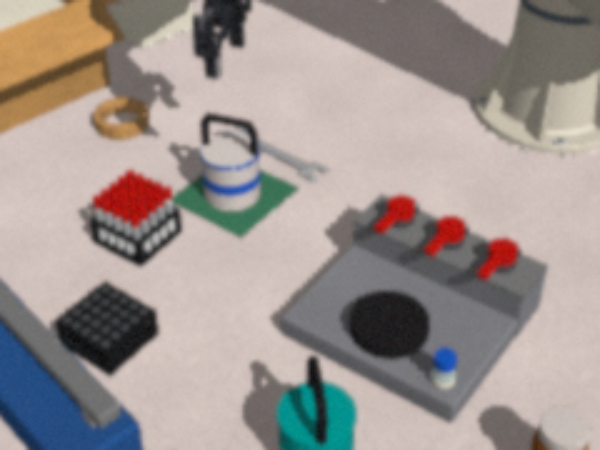

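The canister stands upright in the middle of the mat at crop position (232,180), and the bystanders are where they were. Next is cap c, with the fingers shut.

Call:
step_arm(commands=[[[20,4,0],0,0],[[40,8,0],0,0],[[45,9,0],0,0],[[45,9,0],0,0],[[45,9,0],0,0],[[40,8,0],0,0],[[25,5,0],0,0],[[10,2,0],0,0],[[0,0,0],-0.185,0],[[0,0,0],-0.185,0],[[0,0,0],-0.185,0],[[0,0,0],-0.185,0],[[0,0,0],-0.185,0],[[0,0,0],-0.185,0],[[0,0,0],-0.185,0],[[0,0,0],0,0]], force=60)

```text
clock: 12.65
eef_pos: [439.9, 97.4, 383.1]
tcp_rot: [-3.138, -0.032, -2.906]
contact_force: [-0.9, -0.5, 0.4]
opening: -0.002
```

```bash
python3 - <<'E'
from h import *
import pickle
s=sense();m=camera_model("wrist");f=grab_frame("wrist");cv2.imwrite("pics/w4.png",f);pickle.dump(m,open("w4.pkl","wb"))
print(s["clock"],s["eef_pos"],s["tcp_rot"],s["qpos"],s["opening"],s["contact_force"])
for a,c,l in blobs(red(f),150):
    d=cv2.distanceTransform(l.astype(np.uint8),cv2.DIST_L2,5);v,u=np.unravel_index(d.argmax(),d.shape)
    x=ray(m,u,v,103);print("cap",a,(u,v),d.max(),x.round(1),c)
E
```

```text
12.65 [439.86223218  97.42973095 383.05911398] [-3.13822089 -0.03238751 -2.90649424] [ 0.21614908  0.11221293  2.00352909 -0.00457248  1.05817295 -1.58749322] -0.0024506362510279987 [-0.86291524 -0.48520904  0.41150571]
cap 1342 (np.int64(239), np.int64(208)) 17.575197 [450.5  83.5 103. ] [240.06706408 207.76602086]
cap 1669 (np.int64(317), np.int64(210)) 17.575197 [435.  156.6 103. ] [316.88855602 217.7052127 ]
cap 1637 (np.int64(395), np.int64(211)) 16.799997 [418.4 229.5 103. ] [393.89798412 219.18265119]
```

View pics/w4.png

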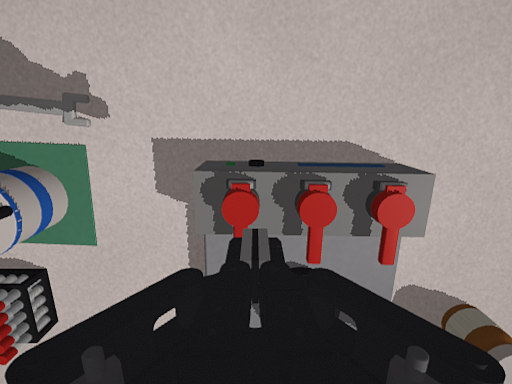

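Wrist view: caps c, b and a are at (239,208), (317,210) and (395,211). The fingers are shut just short of cap c. The canister is on the mat at the left.

Call:
step_arm(commands=[[[-8,-8,20],0,0],[[-8,-7,30],0,0],[[0,0,25],0,0],[[0,0,15],0,0],[[0,0,0],0,0]])

```text
clock: 13.32
eef_pos: [456.4, 84.6, 289.7]
tcp_rot: [-3.137, -0.032, -2.932]
contact_force: [0.2, -0.8, 0.2]
opening: -0.001
```

Call:
step_arm(commands=[[[0,0,7],0,0],[[0,0,4],0,0],[[0,0,1],0,0]])

```text
clock: 13.7
eef_pos: [456.6, 84.6, 278.3]
tcp_rot: [-3.137, -0.03, -2.935]
contact_force: [1.2, -1.2, 0.2]
opening: -0.001
```

Call:
step_arm(commands=[[[0,0,2],0,0],[[0,0,2],0,0]])

```text
clock: 13.95
eef_pos: [456.9, 84.6, 275.5]
tcp_rot: [-3.137, -0.029, -2.936]
contact_force: [-7.9, -1.8, 31.9]
opening: 0.001
```

Call:
step_arm(commands=[[[0,0,1],0,0]])

```text
clock: 14.08
eef_pos: [456.9, 84.6, 275.7]
tcp_rot: [-3.137, -0.029, -2.936]
contact_force: [-7.0, -1.5, 19.9]
opening: -0.005
```

Cap c is firm: 20–32 N with no movement. On to cap b.

Call:
step_arm(commands=[[[0,0,-6],0,0],[[0,0,-10],0,0],[[0,20,0],0,0],[[0,30,0],0,0],[[0,20,0],0,0],[[0,5,0],0,0],[[0,0,5],0,0]])

```text
clock: 14.95
eef_pos: [442.7, 160.0, 290.0]
tcp_rot: [-3.137, -0.024, -2.937]
contact_force: [0.8, -0.6, 0.7]
opening: -0.002
```

Call:
step_arm(commands=[[[3,-1.5,6],0,0],[[0,0,5],0,0],[[0,0,2],0,0],[[0,0,2],0,0]])

```text
clock: 15.45
eef_pos: [439.7, 156.1, 273.7]
tcp_rot: [-3.137, -0.025, -2.939]
contact_force: [0.1, 2.4, 2.4]
opening: 0.0
```

Call:
step_arm(commands=[[[0,0,2],0,0],[[0,0,2],0,0],[[0,0,2],0,0]])

```text
clock: 15.82
eef_pos: [439.8, 156.1, 267.9]
tcp_rot: [-3.137, -0.025, -2.939]
contact_force: [-5.1, -1.1, 25.2]
opening: 0.004
```

Bolt b sank about 8 mm: the stop moved from 275.7 to 267.9 and is now firm. I'll rise and open the fingers partway, then move over its tongue.

Call:
step_arm(commands=[[[0,0,-8],0,0],[[0,0,-20],0,0.5],[[0,0,-15],0,0.5],[[-15,0.7,0],0,0.5],[[-20,1,0],0,0.5],[[-8,0.5,0],0,0.5],[[0,0,0],0,0.5]])

```text
clock: 16.7
eef_pos: [485.3, 167.8, 310.0]
tcp_rot: [-3.136, -0.024, -2.938]
contact_force: [-0.1, 0.2, -0.1]
opening: 0.498
```

```bash
python3 - <<'E'
from h import *
s=sense();m=camera_model("wrist");f=grab_frame("wrist");cv2.imwrite("pics/w5.png",cv2.resize(f[120:340,120:440],None,fx=2.4,fy=2.4))
print(s["clock"],s["eef_pos"],s["tcp_rot"],s["opening"])
for a,c,l in blobs(red(f),150):
    d=cv2.distanceTransform(l.astype(np.uint8),cv2.DIST_L2,5);v,u=np.unravel_index(d.argmax(),d.shape)
    print("cap",a,(u,v),d.max(),ray(m,u,v,103).round(1),ray(m,u,v,95).round(1))
u,v=proj(m,[478.3,166.2,89]);print("tongue px",u,v,"crop",(u-120)*2.4,(v-120)*2.4)
E
```

```text
16.7 [485.31950698 167.7601378  309.98063285] [-3.1363423  -0.02435235 -2.93816586] 0.4983748339914247
cap 4349 (np.int64(370), np.int64(151)) 28.775194 [417.9 227.9 103. ] [418.2 231.3  95. ]
cap 3509 (np.int64(257), np.int64(153)) 26.165895 [433.8 157.4 103. ] [434.8 157.6  95. ]
cap 4249 (np.int64(144), np.int64(155)) 28.362795 [449.9  86.3 103. ] [451.6  83.3  95. ]
tongue px 256.3089866376832 212.430831567596 crop 327.14156793043963 221.83399576223036
```

View pics/w5.png

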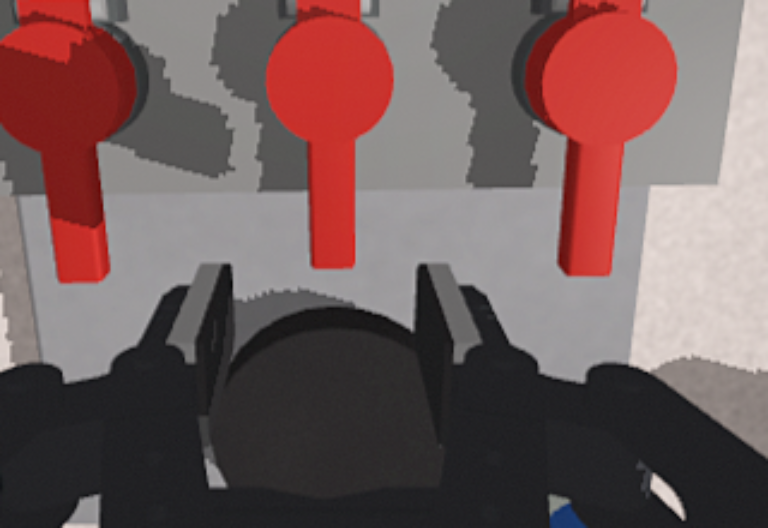

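The middle cap is visibly lower than its neighbours, its tongue runs to crop (331,265), and the fingers straddle it centrally. I'll go down and grip.

Call:
step_arm(commands=[[[1,0,20],0,0.5],[[1,0,25],0,0.5],[[0,0,15],0,0.5],[[0,0,5],0,0.5],[[0,0,0],0,0.5]])

```text
clock: 17.38
eef_pos: [480.5, 166.4, 246.6]
tcp_rot: [-3.136, -0.025, -2.938]
contact_force: [-1.0, -0.1, 0.5]
opening: 0.504
```

Call:
step_arm(commands=[[[0,0,2],0,0],[[0,0,0],0,0],[[0,0,0],0,0],[[0,0,0],0,0],[[0,0,0],0,0]], force=25)

```text
clock: 18.0
eef_pos: [482.3, 168.1, 249.3]
tcp_rot: [-3.139, -0.017, -2.938]
contact_force: [0.7, 0.8, -2.8]
opening: 0.154
```

Call:
step_arm(commands=[[[1.4,0,-7],0,0],[[2.2,0,-7],0,0],[[3,0,-6.7],0,0],[[3.7,0,-6.4],0,0],[[0,0,0],0,0]])

```text
clock: 18.62
eef_pos: [471.1, 165.7, 278.0]
tcp_rot: [-3.139, -0.02, -2.938]
contact_force: [-0.6, 2.4, -3.3]
opening: 0.158
```

```bash
python3 - <<'E'
from h import *
s=sense();m=camera_model("wrist");f=grab_frame("wrist");g=grab_frame("scene")
cv2.imwrite("pics/w6.png",np.hstack([cv2.resize(f[60:300,120:400],(448,384)),cv2.resize(g[180:276,280:368],(352,384))]))
print(s["clock"],s["eef_pos"],s["tcp_rot"],s["opening"],s["contact_force"])
E
```

```text
18.625 [471.067476   165.73003031 278.00810385] [-3.13905351 -0.02008574 -2.93834921] 0.15828407239186232 [-0.61676853  2.41866987 -3.29327079]
```

View pics/w6.png

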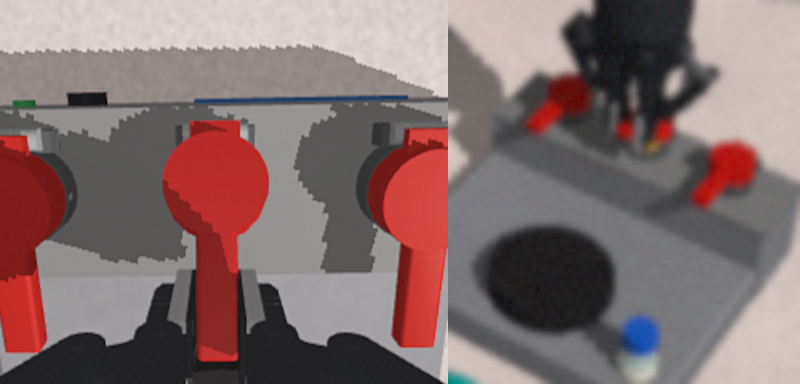

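The cap has opened partway, with the tongue gripped at (218,300) and the bolt showing beneath in the scene view. I'll continue the arc.

Call:
step_arm(commands=[[[4.3,0,-5.5],0,0],[[4.8,0,-5],0,0],[[5.2,0,-4.2],0,0],[[5,0,-3.3],0,0],[[0,0,0],0,0],[[0,0,0],0,0]])

```text
clock: 19.48
eef_pos: [451.7, 161.6, 297.2]
tcp_rot: [-3.139, -0.019, -2.938]
contact_force: [1.0, 1.7, -4.7]
opening: 0.155
```

```bash
python3 - <<'E'
from h import *
s=sense();m=camera_model("wrist");f=grab_frame("wrist");g=grab_frame("scene")
cv2.imwrite("pics/w7.png",np.hstack([cv2.resize(f[60:300,120:400],(448,384)),cv2.resize(g[180:276,280:368],(352,384))]))
print(s["clock"],s["eef_pos"],s["tcp_rot"],s["opening"],s["contact_force"],s["wrist_torque"])
H=np.array([434.8-22*.9767,157.6-22*.2147,81])
for th in(.6,.75,.9,1.05):
  X=[np.cos(th),np.sin(th)]
  def P(a,b): # a along shut x, b up
    q=(a*np.cos(th)-b*np.sin(th), a*np.sin(th)+b*np.cos(th)); return H+np.array([.9767*q[0],.2147*q[0],q[1]])
  for n,pt in(("near",P(4,14)),("far",P(40,14)),("tip",P(80,13))):
    u,v=proj(m,pt);print(th,n,round((u-120)*1.6),round((v-60)*1.6),end=' ; ')
  print(P(66,8).round(1))
E
```

```text
19.475 [451.69819674 161.62322899 297.23085908] [-3.13875904 -0.01919889 -2.93835269] 0.15491901995681787 [ 0.9907255   1.68748587 -4.71326553] [ 0.11835276 -0.20326806  0.09617992]
0.6 near 215 169 ; 0.6 far 216 259 ; 0.6 tip 217 374 ; [462.1 163.6 124.9]
0.75 near 215 164 ; 0.75 far 216 248 ; 0.75 tip 217 365 ; [455.2 162.1 131.8]
0.9 near 215 159 ; 0.9 far 215 235 ; 0.9 tip 216 350 ; [447.3 160.3 137.7]
1.05 near 215 154 ; 1.05 far 215 219 ; 1.05 tip 216 325 ; [438.6 158.4 142.2]
```

View pics/w7.png

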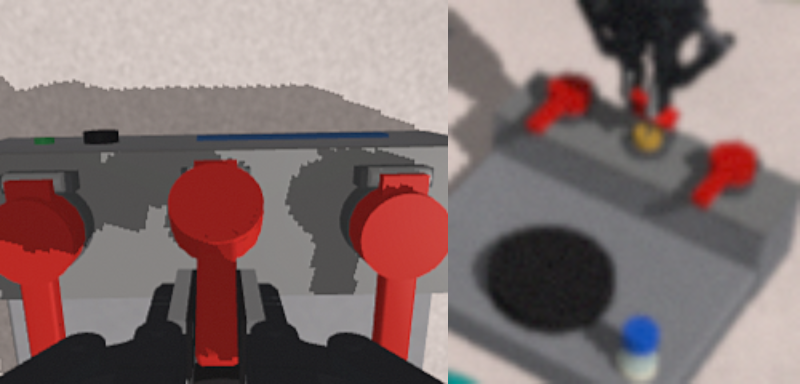

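The cap is well open: near rim at v≈162, far rim ≈242, tongue tip ≈365, which fits about 0.8 rad. The grip sits a few mm higher than predicted, so I'll press down slightly in case the bolt was drawn up a little.

Call:
step_arm(commands=[[[0,0,2],0,0],[[0,0,2],0,0],[[0,0,0],0,0]])

```text
clock: 19.95
eef_pos: [453.4, 162.0, 294.8]
tcp_rot: [-3.139, -0.016, -2.938]
contact_force: [-2.1, 0.0, 0.1]
opening: 0.153
```

```bash
python3 - <<'E'
from h import *
s=sense();m=camera_model("wrist");f=grab_frame("wrist")
cv2.imwrite("pics/w8.png",cv2.resize(f[100:300,140:400],None,fx=3,fy=3))
print(s["clock"],s["eef_pos"],s["tcp_rot"],s["opening"],s["contact_force"])
for dz in(0,4,8):
 H=np.array([434.8-22*.9767,157.6-22*.2147,81+dz])
 for th in(.6,.75,.9):
  def P(a,b,w=0):
    q=(a*np.cos(th)-b*np.sin(th), a*np.sin(th)+b*np.cos(th)); return H+np.array([.9767*q[0]-.2147*w,.2147*q[0]+.9767*w,q[1]])
  o=[]
  for pt in (P(4,14),P(40,14),P(80,13),P(22,14,-18),P(22,14,18)):
    u,v=proj(m,pt);o.append((round((u-140)*3),round((v-100)*3)))
  print(dz,th,o)
# hinge blocks of the neighbours vs b: width of the cap disc
E
```

```text
19.95 [453.41308617 162.0122415  294.77770491] [-3.1388388  -0.01562741 -2.93820488] 0.15270998307281217 [-2.1074105   0.02994292  0.10709485]
0 0.6 [(343, 188), (345, 358), (347, 578), (254, 271), (434, 269)]
0 0.75 [(343, 178), (344, 338), (346, 562), (252, 255), (435, 253)]
0 0.9 [(343, 168), (344, 313), (345, 532), (251, 237), (435, 234)]
4 0.6 [(343, 191), (344, 366), (347, 593), (252, 277), (436, 274)]
4 0.75 [(343, 181), (344, 345), (346, 577), (250, 260), (437, 258)]
4 0.9 [(343, 171), (344, 320), (345, 547), (249, 241), (438, 239)]
8 0.6 [(343, 195), (344, 374), (347, 608), (249, 282), (438, 280)]
8 0.75 [(343, 184), (344, 353), (346, 593), (248, 265), (439, 263)]
8 0.9 [(343, 174), (344, 327), (345, 563), (246, 246), (440, 244)]
```

View pics/w8.png

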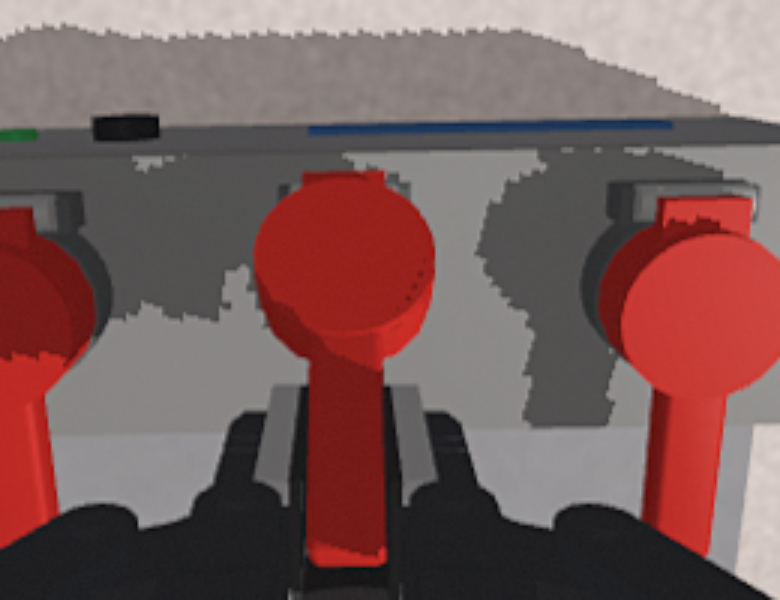

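The close view matches the bolt fully sunk with the cap at about 0.78 rad: rims at v=178 and 333, sides at 255 and 435, against predicted 178/338 and 252/435 for 0.75 rad. The grip is firm and the vertical load is near zero, so I'm handing it in.

```bash
python3 -c "
from rig import *
print(sign_off());s=sense();print(s['clock'],s['eef_pos'],s['opening'],s['contact_force'])"
```

```text
the job is handed in; nothing more can be done
None
the job is handed in; nothing more can be done
```

I finished the job and handed it in at about 20 s, but sign-off gives no verdict, so the result rests on my own last checks.

- **Canister:** I lifted it by its handle, set it upright near the centre of the green mat and let go. It briefly took about 43 N of downward push as it touched down. The scene picture taken after release showed it standing upright, and nothing went near it afterwards.
- **Finding the loose bolt:** The right cap (c) held firm under 20–32 N. The middle cap (b) gave way and sank about 8 mm. I did not tap the left cap (a), since only one bolt is loose.
- **Cap b:** I gripped its tongue and raised it along its arc. The last wrist picture fits the cap open about 0.78 rad (45°), a little under the fifty asked but above the 0.6 limit. The fingers were still holding the tongue, and the vertical load was near zero.
- **Check that disagreed:** During the lift the grip sat 5–8 mm higher than I had worked out, with about 4.7 N of pull on the bolt. I pressed down slightly in case the bolt had been drawn up, and the last picture fits a bolt still fully sunk.

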